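# Pack the doming punch set into its fitted two-layer box

### The arm

A 7-joint arm with a two-finger parallel gripper is mounted at the origin on a cart in front of the work surface, level with it; the furniture and walls round the work are solid. World frame = base frame: x ahead of the robot, y to its left, z up, the work surface at z = 0. Lengths are in m, angles in rad, forces in N, time in s.
With the tool pointing down it reaches from about 0.425 to 0.925 m from the base axis. Payload 6.8 kg.
Tool frame: the origin (TCP) lies at the very end of the fingers, on their centre line; the grasp point (between the pads) lies 19 mm behind it; z points along the fingers, y is the line along which they close (so a half turn about z gives the same grasp; the last joint's range is limited). The gripper opens to 85 mm and grips with 20 to 120 N. Pads are 22 mm wide; open, the fingers measure 114 mm over their backs; the gripper's body (76 mm by 85 mm) begins 54 mm behind the grasp point. The pads swing forward as they close: fully open they stand 13 mm farther back than shut.
Start: joints at [1.14, 0.477, 0.022, 1.555, -0.011, 1.109, -0.083], TCP at [0.214, -0.64, 0.231] pointing down, gripper open.
Joint ranges: [-2.96, 2.96], [-0.34, 2.1], [-1.41, 1.46], [0.24, 2.44], [-1.37, 4.51], [0.17, 1.92], [-2.96, 2.96]. Speed limits (rad/s): [2.39, 2.39, 3.14, 3.14, 3.14, 3.14, 3.14].

### API

Orientations are given as a unit quaternion [w, x, y, z].
In Python, from station import monitor, eyes, bot gives the robot as it stands.
- The arm moves only by the tool nudge_tcp, called after "Request:" as name([rows], argument=value, ...), one row to a line, values as JSON. Schema: {"type":"object","properties":{"plan":{"type":"object","properties":{"x":{"type":"array","items":{"type":"number"},"minItems":1,"maxItems":20},"y":{"type":"array","items":{"type":"number"},"minItems":1,"maxItems":20},"z":{"type":"array","items":{"type":"number"},"minItems":1,"maxItems":20},"turn":{"type":"array","items":{"type":"number"},"minItems":1,"maxItems":20},"aperture":{"type":"array","items":{"type":"number"},"minItems":1,"maxItems":20}},"additionalProperties":false,"required":["x","y","z","turn","aperture"]},"squeeze":{"type":"number"},"only":{"type":"string"},"quiet":{"type":"boolean"},"lines":{"type":"string"}},"required":["plan"],"additionalProperties":false}. plan is an object with one list for each field, all of the same length, 1 to 20, a row being the entries at one place: x, y, z (the shift in m), turn (a turn about the tool's z in rad), aperture (the opening from 0.0 (shut) to 1.0 (fully open)); each row shifts and turns the commanded pose from where the row before left it, along the tool's axes as they then stand; what a row does not reach is not made up. A row lasts 1/10 s, in which the tool goes at most 0.05 m and 0.15 rad, less where a joint would pass 70% of its speed; a pose out of reach is approached as far as the arm can. The fingers move at their own pace and stop on an object; squeeze is the grip in N (left out, the last holds). Time passes only in rows, so rows that do not move let the fingers close. The tool returns the time, the measured TCP pose, the force, the opening and the grip force at its end. only (a regular expression) keeps the lines of the reply that match it, lines (a string "A,B") keeps lines A to B, and quiet returns only ok. Input that does not fit is refused with a message, and nothing moves.
- monitor.get_obs(): the state, without advancing time (a new reading comes with each control period).
- eyes.read_camera(name): name is "scene" or "side" or "wrist"; returns the picture (480x640x3 uint8, blue, green, red); there is no depth.
- eyes.camera_info(name): a dict with "vertical_fov" (degrees; the focal length in pixels is half the picture's height over the tangent of half this angle, whatever the lens; pixels are square), "cx", "cy" (the principal point, pixels), "view" (4x4, takes a point from world to camera coordinates); the wrist camera has in their place "hand_eye" (4x4, takes a point from camera to tool coordinates, whose origin is the TCP and whose axes are the flange's). Camera axes: x right, y up, looking along -z (the intrinsics and any distortion apply to the point x, -y, -z); pixel columns grow to the right and rows downward; lengths in m; the calibration is good to about 2 mm. The wrist camera is an equidistant fisheye: a pixel r from the principal point sees the ray r / f radians off the axis. A picture is of the moment at which its call begins: read the wrist's pose just before it. camera_info takes no time and is no camera call.
- bot.hand_in(): hands the job in; it is judged then, once.
The state is a dict: "t": time; "q": joint angles; "joint_vel": joint speeds; "joint_torque": joint torques, N m; "eef_pos": TCP position; "tool_rot": TCP orientation; "contact_force": force on the tool from outside, world axes, zero at the start; "torque": the same for the moment, N m; "gripper_width": opening from 0.0 (shut) to 1.0 (fully open); "grasp_force": force on a finger pad.
Only numpy, scipy, OpenCV 4.12 (cv2) and the standard library are available. Lean on these libraries where they do the work, as an engineer would, in place of code of your own. Each camera call takes 0.05 s, during which the arm holds its last target. There are 200 camera calls.

### The job

Pack the doming set into its dark wooden box: lay the three ball-headed punches in the bottom in order of size, each with its ball in the well cut for it and its shank in the notch of the rest. Then fit the lift-out tray level on the four corner posts above them, and stand the steel dapping cube upright in the middle of the tray's green felt square. Do not disturb the red pot.

Things in the scene. Friction and masses are not known exactly. Their poses are not given: they have to be found in the camera images.
- punch_box: open box, 136 (x) x 174 (y) x 49 mm, fixed on a board whose top is at z = 0.026. Origin: centre of underside; x to the well side. Walls 8 mm, inner top edges bevelled 5 mm; inside 120 x 158, felt floor at z = 6 mm. At x = -38 to -26 a shank rest, 20 mm high, has V notches at y = +46, 0, -46 (18 mm wide below, 40 above). Tray posts in the corners: top z = 41
- well_large (a point): widest well, 42 mm between 20 mm high fences, x = +22 to +60 mm in the box. Point: where the large ball's centre belongs, box frame (39, 46, 22) mm, axes as the box; the large punch's shank lies towards -x, in the notch at the same y
- well_medium (a point): middle well, 34 mm wide, same fences. Point: home of the medium ball's centre, box frame (39, 0, 18) mm, axes as the box
- well_small (a point): narrowest well, 27 mm wide, same fences. Point: home of the small ball's centre, box frame (39, -46, 14.5) mm, axes as the box
- punch_large: doming punch, steel ball 32 mm in diameter, dark octagonal shank 14 mm across flats, 98 mm long, 0.19 kg, heavy at the ball. Origin: centre of the ball; x from shank to ball, so the straight shank runs from x = -24 to -82 mm. Lies on ball and shank end (axis slopes 0.11 rad, ball end higher), on the board as in the box. Good grip: from above across the shank at x = -42 mm
- punch_medium: doming punch, steel ball 24 mm in diameter, same shank, 90 mm long, 0.13 kg. Origin: centre of the ball; x from shank to ball, straight shank from x = -20 to -78 mm; lies sloped 0.07 rad. Good grip: across the shank at x = -38 mm
- punch_small: doming punch, steel ball 17 mm in diameter, same shank, 83 mm long, 0.09 kg. Origin: centre of the ball; x from shank to ball, straight shank from x = -16.5 to -74.5 mm; lies sloped 0.02 rad. Good grip: across the shank at x = -34.5 mm
- tray: light wooden tray, 110 (x) x 148 (y), rim 12, floor 5 mm, 0.16 kg; 5 mm play in the box all round, fits either way round. Origin: centre of underside. Grip board in the middle: 8 mm thick (y), 64 long (x), top at z = 46: pinch across y. Green felt square (64) for the cube centred at y = +37, 66 mm clear between grip board and rim; at y = -37 a round leather pad, 58 mm wide, top at z = 11
- dapping_cube: steel dapping cube, 50 x 50 x 50 mm with hollows in its faces, about 0.78 kg. Origin: centre of its underside; z up
- pot_red: red screw pot standing near the work, 41 mm in diameter, 30 mm high, not to be disturbed. Origin: centre of its underside

How it is judged:
On the way, in this order (a step that is already met when the one before it is completed fails the run):
1. all three punches lie in their own wells (x of punch_large in the frame of well_large between -0.01 and 0.01 m and y of punch_large in the frame of well_large between -0.01 and 0.01 m and z of punch_large in the frame of well_large between -0.004 and 0.005 m and angle between the x axis of each of punch_large, punch_medium, punch_small and the x axis of punch_box, either way round below 0.25 rad and x of punch_medium in the frame of well_medium between -0.01 and 0.01 m and y of punch_medium in the frame of well_medium between -0.01 and 0.01 m and z of punch_medium in the frame of well_medium between -0.004 and 0.005 m and x of punch_small in the frame of well_small between -0.01 and 0.01 m and y of punch_small in the frame of well_small between -0.01 and 0.01 m and z of punch_small in the frame of well_small between -0.004 and 0.005 m), for 0.2 s.
2. the tray lies level on the posts over them (all of step 1 and x of tray in the frame of punch_box between -0.008 and 0.008 m and y of tray in the frame of punch_box between -0.008 and 0.008 m and z of tray in the frame of punch_box between 0.037 and 0.0445 m and angle between the x axis of tray and the x axis of punch_box, either way round below 0.12 rad), for 0.2 s.
At the end, for the whole second after the job is handed in: At rest: each punch in its own well (ball within 10 mm of home each way, on the floor, axis within 0.25 rad of the box's); tray on the posts (within 8 mm each way, under 3.5 mm high, 0.12 rad); cube upright (0.1 rad) on the felt, within 15 mm (x) and 12 mm (y) of its middle (all of step 2 and x of dapping_cube in the frame of tray between -0.015 and 0.015 m and y of dapping_cube in the frame of tray between 0.025 and 0.049 m and z of dapping_cube in the frame of tray between 0.002 and 0.0085 m and angle between dapping_cube's own z axis and vertical below 0.1 rad and linear speed of each of punch_large, punch_medium, punch_small, tray, dapping_cube below 0.02 m/s); the robot touches nothing.
It fails at once if the red pot is disturbed (distance of pot_red from where it was at the start of the episode above 0.02 m).
It also fails if it takes over 128 s, if anything falls off the work surface, if the arm or the gripper's body presses on something with over 40 N, if the wrist force passes 120 N, or if a joint passes its speed limit or range.

## Working session

There is one attempt and no reset: what is moved stays moved. The work goes in short steps, Python scripts to look and compute and a tool call to move; the robot and the scene stay as the last step left them, time stands still between calls to the robot, and variables do not carry over. Pictures are saved under pics/ and viewed, at most 14 in all, crops included, and the job is handed in when it is done.

```bash
ls; mkdir -p pics; python3 - <<'E'
from station import monitor, eyes, bot
import cv2, numpy as np
o=monitor.get_obs(); print({k:np.round(v,3).tolist() for k,v in o.items()})
for n in("scene","side","wrist"):
    i=eyes.camera_info(n); print(n,{k:np.round(v,4).tolist() if not isinstance(v,str) else v for k,v in i.items()})
    cv2.imwrite(f"pics/{n}0.png",eyes.read_camera(n))
E
```

```text
pics
{'t': 0.0, 'q': [1.14, 0.478, 0.022, 1.556, -0.012, 1.109, -0.083], 'joint_vel': [0.0, 0.001, -0.001, 0.002, -0.0, -0.001, 0.0], 'joint_torque': [0.0, -59.644, 1.608, -28.119, 0.013, 0.01, -0.0], 'eef_pos': [0.214, -0.64, 0.23], 'tool_rot': [-0.001, 0.987, 0.161, -0.0], 'contact_force': [-0.247, 0.423, -0.371], 'torque': [0.021, -0.008, -0.004], 'grasp_force': 0.0, 'gripper_width': 1.0}
scene {'vertical_fov': 52.8183, 'cx': 319.2731, 'cy': 230.4666, 'view': [[0.6623, -0.749, 0.0193, -0.2996], [0.4158, 0.3889, 0.8221, -0.2887], [-0.6233, -0.5364, 0.569, -0.632], [0.0, 0.0, 0.0, 1.0]]}
side {'vertical_fov': 55.9155, 'cx': 324.0044, 'cy': 245.0798, 'view': [[-0.9999, -0.0095, 0.0066, 0.5263], [0.0111, -0.6481, 0.7615, -0.0213], [-0.003, 0.7615, 0.6481, -1.0335], [0.0, 0.0, 0.0, 1.0]]}
wrist {'vertical_fov': 65.7065, 'cx': 314.6356, 'cy': 244.3166, 'hand_eye': [[-0.0011, 0.9531, 0.3027, 0.0772], [1.0, 0.0014, -0.0008, -0.0008], [-0.0012, 0.3027, -0.9531, -0.1428], [0.0, 0.0, 0.0, 1.0]]}
```

View pics/scene0.png

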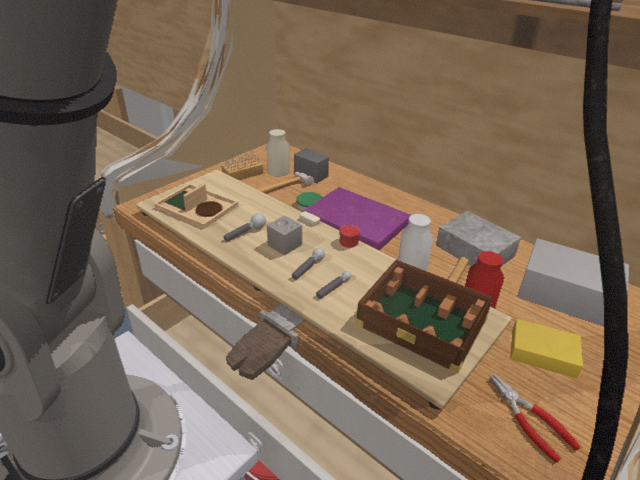

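View pics/side0.png

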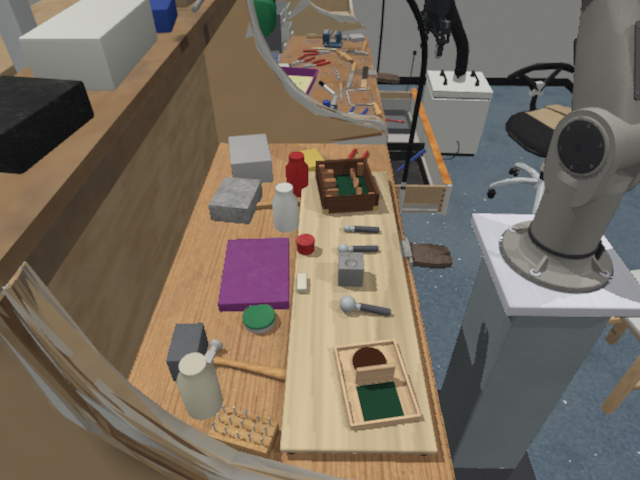

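```bash
cat > h.py <<'E'
import numpy as np, cv2
from station import monitor, eyes, bot
from scipy.spatial.transform import Rotation as R
def tool():
    o=monitor.get_obs(); q=o['tool_rot']; return np.array(o['eef_pos']),R.from_quat([q[1],q[2],q[3],q[0]]).as_matrix()
def f(i): return 240/np.tan(np.radians(i['vertical_fov'])/2)
def ray(n,u,v,pose=None):
    i=eyes.camera_info(n); x=(u-i['cx'])/f(i); y=(v-i['cy'])/f(i)
    if n=='wrist':
        r=np.hypot(x,y); s=np.sin(r)/r if r>1e-9 else 1; d=np.array([x*s,-y*s,-np.cos(r)])
        H=np.array(i['hand_eye']); p,M=pose; return p+M@H[:3,3], M@H[:3,:3]@d
    V=np.array(i['view']); return -V[:3,:3].T@V[:3,3], V[:3,:3].T@np.array([x,-y,-1])
def onz(n,u,v,z,pose=None):
    o,d=ray(n,u,v,pose); return o+d*(z-o[2])/d[2]
def proj(n,P,pose=None):
    i=eyes.camera_info(n)
    if n=='wrist':
        H=np.array(i['hand_eye']);p,M=pose;c=H[:3,:3].T@(M.T@(np.array(P)-p)-H[:3,3])
        a=np.array([c[0],-c[1]]);t=np.arctan2(np.hypot(*a),-c[2]);a=a/np.hypot(*a)*t
    else:
        V=np.array(i['view']);c=V[:3,:3]@P+V[:3,3];a=np.array([c[0],-c[1]])/-c[2]
    return a*f(i)+[i['cx'],i['cy']]
def snap(name):
    p=tool(); im=eyes.read_camera('wrist'); cv2.imwrite(f'pics/{name}.png',im); np.savez(f'pics/{name}.npz',p=p[0],M=p[1]); return im,p
def load(name):
    d=np.load(f'pics/{name}.npz'); return cv2.imread(f'pics/{name}.png'),(d['p'],d['M'])
E
python3 - <<'E'
from h import *
for n,L in {'side':dict(sb=(350,229,.035),se=(379,230,.033),mb=(343,249,.038),me=(378,248,.033),lb=(347,304,.042),le=(390,311,.033),cube=(350,262,.076),pot=(306,240,.056),t1=(334,349,.038),t2=(404,340,.038),t3=(420,413,.038),t4=(352,426,.038),b1=(316,164,.075),b2=(371,160,.075),b3=(376,186,.075),b4=(321,188,.075)),
 'scene':dict(sb=(346,276,.035),se=(318,294,.033),mb=(319,255,.038),me=(295,275,.033),lb=(258,220,.042),le=(226,238,.033),cube=(285,227,.076),pot=(349,230,.056))}.items():
    for k,(u,v,z) in L.items(): print(n,k,np.round(onz(n,u,v,z),3))
p=tool(); print(p)
E
```

```text
side sb [ 0.467 -0.041  0.035]
side se [ 0.4   -0.041  0.033]
side mb [0.485 0.033 0.038]
side me [0.407 0.023 0.033]
side lb [0.481 0.197 0.042]
side le [0.4   0.205 0.033]
side cube [0.474 0.116 0.076]
side pot [0.565 0.026 0.056]
side t1 [0.506 0.298 0.038]
side t2 [0.383 0.277 0.038]
side t3 [0.375 0.416 0.038]
side t4 [0.48  0.438 0.038]
side b1 [ 0.55  -0.264  0.075]
side b2 [ 0.404 -0.288  0.075]
side b3 [ 0.401 -0.162  0.075]
side b4 [ 0.536 -0.15   0.075]
scene sb [ 0.471 -0.048  0.035]
scene se [ 0.402 -0.041  0.033]
scene mb [0.481 0.027 0.038]
scene me [0.411 0.024 0.033]
scene lb [0.48  0.197 0.042]
scene le [0.4   0.206 0.033]
scene cube [0.465 0.102 0.076]
scene pot [0.565 0.022 0.056]
(array([ 0.21399499, -0.63972538,  0.23056673]), array([[ 9.48343072e-01,  3.17246175e-01, -5.31459870e-04],
       [ 3.17246603e-01, -9.48342242e-01,  1.25886527e-03],
       [-1.04635651e-04, -1.36244000e-03, -9.99999066e-01]]))
```

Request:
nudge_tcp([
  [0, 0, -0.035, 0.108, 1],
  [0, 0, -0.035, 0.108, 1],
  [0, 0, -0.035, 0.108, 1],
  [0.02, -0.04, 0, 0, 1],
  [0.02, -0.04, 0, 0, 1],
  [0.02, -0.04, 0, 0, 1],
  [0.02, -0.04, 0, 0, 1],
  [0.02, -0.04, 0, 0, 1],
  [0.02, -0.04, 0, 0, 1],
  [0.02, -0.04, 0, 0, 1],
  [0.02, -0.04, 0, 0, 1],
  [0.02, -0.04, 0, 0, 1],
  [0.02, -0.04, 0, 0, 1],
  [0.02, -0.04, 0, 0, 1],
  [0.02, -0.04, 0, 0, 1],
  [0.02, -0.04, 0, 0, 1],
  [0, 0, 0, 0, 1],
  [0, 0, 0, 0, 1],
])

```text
refused: plan: the value is not of type 'object' (schema: type "object"). Nothing was moved.
```

Wrong form. The message asks for an object with one list for each field, so I'll send the same numbers that way.

Request:
nudge_tcp(plan={"x":[0, 0, 0, 0.02, 0.02, 0.02, 0.02, 0.02, 0.02, 0.02, 0.02, 0.02, 0.02, 0.02, 0.02, 0.02, 0, 0], "y":[0, 0, 0, -0.04, -0.04, -0.04, -0.04, -0.04, -0.04, -0.04, -0.04, -0.04, -0.04, -0.04, -0.04, -0.04, 0, 0], "z":[-0.035, -0.035, -0.035, 0, 0, 0, 0, 0, 0, 0, 0, 0, 0, 0, 0, 0, 0, 0], "turn":[0.108, 0.108, 0.108, 0, 0, 0, 0, 0, 0, 0, 0, 0, 0, 0, 0, 0, 0, 0], "aperture":[1, 1, 1, 1, 1, 1, 1, 1, 1, 1, 1, 1, 1, 1, 1, 1, 1, 1]})

```text
t: 1.95
eef_pos: [0.4748, -0.1196, 0.336]
tool_rot: [0.0, 1.0, 0.001, -0.0]
contact_force: [-0.2, -0.4, -1.0]
gripper_width: 1.001
grasp_force: 0.0
```

```bash
python3 -c "
from h import *
snap('w1'); print(tool(), monitor.get_obs()['t'])"
```

```text
(array([ 0.47440607, -0.12094071,  0.33603109]), array([[ 9.99998930e-01, -1.25064266e-03, -7.59403988e-04],
       [-1.25090985e-03, -9.99999156e-01, -3.51468217e-04],
       [-7.58963786e-04,  3.52417787e-04, -9.99999650e-01]])) 2.0
```

View pics/w1.png

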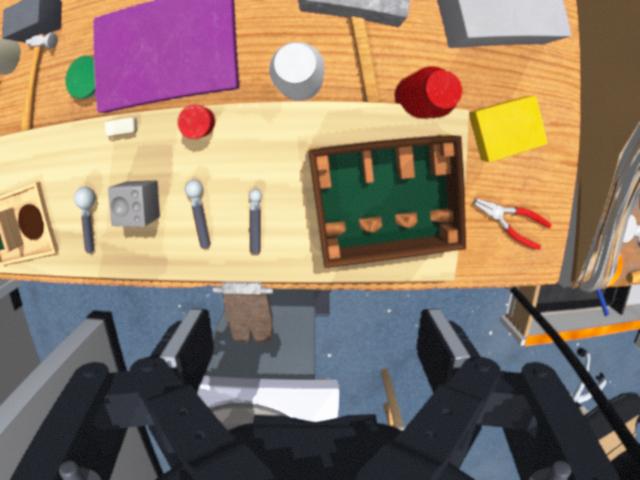

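```bash
cat > pun.py <<'E'
from h import *
# z along axis: ball centre height zb above board .026, slope
P=dict(large=(.016,.11,.024,.082),medium=(.012,.07,.020,.078),small=(.0085,.02,.0165,.0745))
def shank(im,pose,roi,nm,zb=.026,thr=85):
    x0,y0,x1,y1=roi; g=cv2.cvtColor(im,cv2.COLOR_BGR2GRAY)[y0:y1,x0:x1]
    n,l,s,c=cv2.connectedComponentsWithStats((g<thr).astype(np.uint8)); k=1+np.argmax(s[1:,4])
    ys,xs=np.nonzero(l==k); r,sl,a,b=P[nm]; zm=zb+r-(a+b)/2*sl
    W=np.array([onz('wrist',u+x0,v+y0,zm,pose)[:2] for u,v in zip(xs,ys)])
    m=W.mean(0); w,V=np.linalg.eigh(np.cov((W-m).T)); ax=V[:,1]*np.sign(V[0,1])
    t=(W-m)@ax; e=(W-m)@V[:,0]; mid=m+ax*(t.max()+t.min())/2
    print(nm,'len',round(np.ptp(t),4),'wid',round(np.percentile(e,98)-np.percentile(e,2),4),'yaw',round(np.arctan2(ax[1],ax[0]),3),'ball',np.round(mid+ax*(a+b)/2,4),'mid',np.round(mid,4),'n',len(xs))
E
python3 - <<'E'
from pun import *
im,p=load('w1')
for nm,roi in dict(small=(235,180,275,262),medium=(175,172,225,258),large=(70,180,105,262)).items(): shank(im,p,roi,nm)
for nm,u,v,z in (('large',85,198,.042),('medium',194,188,.038),('small',255,194,.0345),('pot',195,121,.056),('cubeTL',109,184,.076),('cubeTR',142,182,.076),('cubeBR',144,224,.076),('cubeBL',110,226,.076)): print(nm,onz('wrist',u,v,z,p).round(4))
c=im[120:280,300:480]; cv2.imwrite('pics/w1c.png',cv2.resize(c,None,fx=4,fy=3.7,interpolation=cv2.INTER_CUBIC)[:600])
E
```

```text
Traceback (most recent call last):
  File "pun.py", line 6, in shank
    n,l,s,c=cv2.connectedComponentsWithStats((g<thr).astype(np.uint8)); k=1+np.argmax(s[1:,4])
                                                                            ~~~~~~~~~^^^^^^^^^
ValueError: attempt to get argmax of an empty sequence
```

```bash
python3 - <<'E'
from pun import *
im,p=load('w1'); print(im[225,250:262].tolist())
for nm,roi in dict(small=(235,180,275,262),medium=(175,172,225,258),large=(70,180,105,262)).items(): shank(im,p,roi,nm,thr=120)
for nm,u,v,z in (('large',85,198,.042),('medium',194,188,.038),('small',255,194,.0345),('pot',195,121,.056),('cubeTL',109,184,.076),('cubeTR',142,182,.076),('cubeBR',144,224,.076),('cubeBL',110,226,.076)): print(nm,onz('wrist',u,v,z,p).round(4))
c=im[120:280,300:480]; cv2.imwrite('pics/w1c.png',cv2.resize(c,None,fx=4,fy=3.7,interpolation=cv2.INTER_CUBIC)[:600])
E
```

```text
[[103, 107, 117], [104, 92, 93], [114, 100, 100], [119, 101, 102], [116, 101, 100], [120, 105, 103], [116, 100, 100], [109, 95, 95], [103, 89, 89], [92, 86, 92], [106, 127, 146], [139, 187, 218]]
small len 0.0577 wid 0.0117 yaw -0.051 ball [ 0.4729 -0.0463] mid [ 0.4274 -0.044 ] n 431
medium len 0.0562 wid 0.0129 yaw 0.119 ball [0.4833 0.031 ] mid [0.4347 0.0252] n 416
large len 0.0894 wid 0.019 yaw -0.236 ball [0.4949 0.1844] mid [0.4434 0.1968] n 405
large [0.4793 0.1939 0.042 ]
medium [0.4849 0.03   0.038 ]
small [ 0.475  -0.0466  0.0345]
pot [0.5669 0.0189 0.056 ]
cubeTL [0.5005 0.1298 0.076 ]
cubeTR [0.5004 0.0829 0.076 ]
cubeBR [0.4494 0.0859 0.076 ]
cubeBL [0.4478 0.1358 0.076 ]
```

View pics/w1c.png

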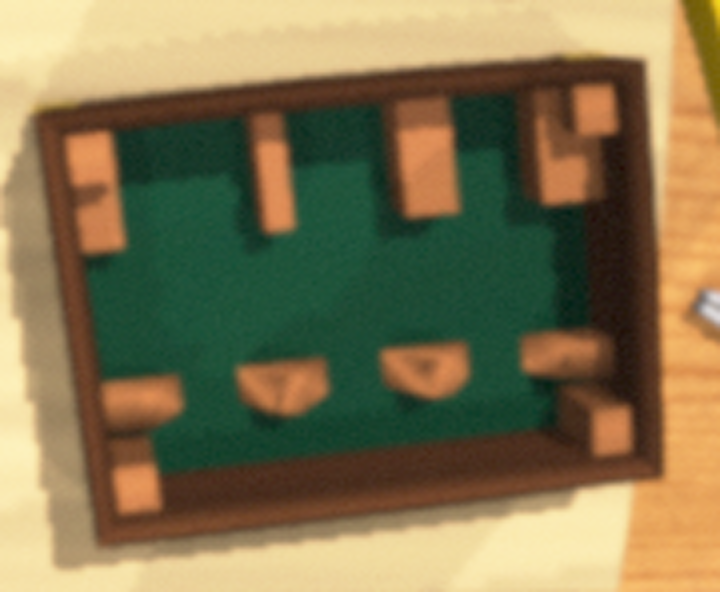

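```bash
python3 - <<'E'
from pun import *
im,p=load('w1')
C=[onz('wrist',300+(u-.5)/4,120+(v-.5)/3.7,.075,p)[:2] for u,v in ((40,117),(643,62),(660,475),(100,543))]
C=np.array(C);print(C.round(4),'sides',[np.linalg.norm(C[i]-C[i-1]).round(4) for i in range(4)],'centre',C.mean(0).round(4))
a=C[0]+C[1]-C[2]-C[3];b=C[0]+C[3]-C[1]-C[2]; print('yaw',np.arctan2(a[1],a[0]),np.arctan2(-b[0],b[1]))
E
```

```text
[[ 0.5284 -0.1142]
 [ 0.551  -0.2839]
 [ 0.4185 -0.3014]
 [ 0.3963 -0.1313]] sides [np.float64(0.1333), np.float64(0.1712), np.float64(0.1336), np.float64(0.1715)] centre [ 0.4735 -0.2077]
yaw 0.12977816269942913 0.13106505053699652
```

```bash
cat >> h.py <<'E'
def to(x,y,z,yaw=None):
    "turn first, then shift in the turned tool axes"
    p,M=tool(); y0=np.arctan2(M[1,0],M[0,0]); 
    if yaw is None: yaw=y0
    d=np.array([x,y,z])-p; c,s=np.cos(yaw),np.sin(yaw)
    print('turn %.3f  dx %.4f dy %.4f dz %.4f'%(y0-yaw, d[0]*c+d[1]*s, d[0]*s-d[1]*c, -d[2]), 'at',p.round(4),round(y0,3))
E
python3 -c "
from h import *
to(.4395,-.0445,.14,-.051)"
```

```text
turn 0.050  dx -0.0388 dy -0.0746 dz 0.1960 at [ 0.4744 -0.1209  0.336 ] -0.001
```

Request:
nudge_tcp(plan={"x":[0, -0.0097, -0.0097, -0.0097, -0.0097, 0, 0, 0], "y":[0, -0.0187, -0.0187, -0.0187, -0.0187, 0, 0, 0], "z":[0, 0.04, 0.04, 0.04, 0.04, 0.036, 0, 0], "turn":[0.05, 0, 0, 0, 0, 0, 0, 0], "aperture":[0.5, 0.5, 0.5, 0.5, 0.5, 0.5, 0.5, 0.5]})

```text
t: 2.8
eef_pos: [0.4398, -0.0451, 0.1408]
tool_rot: [0.0, 1.0, -0.027, -0.0]
contact_force: [0.7, -0.6, -0.1]
gripper_width: 0.501
grasp_force: 0.0
```

```bash
python3 - <<'E'
from pun import *
im,p=snap('w2'); g=(.4395,-.0445)
for P_ in ((.474,-.0463,.0345),(.4395,-.0445,.034),(.4,-.0425,.033)): print(proj('wrist',P_,p).round(0))
E
```

```text
[314. 193.]
[314. 242.]
[315. 292.]
```

View pics/w2.png

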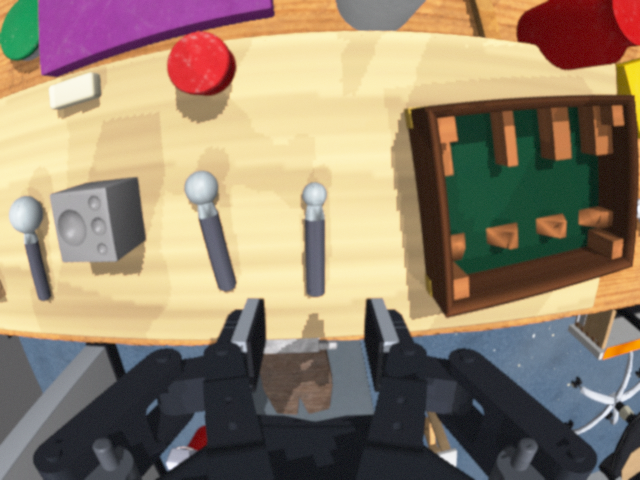

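Request:
nudge_tcp(plan={"x":[0, 0, 0, 0, 0, 0, 0, 0, 0, 0], "y":[0, 0, 0, 0, 0, 0, 0, 0, 0, 0], "z":[0.04, 0.04, 0.022, 0.01, 0, 0, 0, 0, 0, 0], "turn":[0, 0, 0, 0, 0, 0, 0, 0, 0, 0], "aperture":[0.5, 0.5, 0.5, 0.5, 0.5, 0, 0, 0, 0, 0]}, squeeze=60)

```text
t: 3.85
eef_pos: [0.4413, -0.0438, 0.0299]
tool_rot: [0.0, 1.0, -0.026, 0.002]
contact_force: [-0.8, 0.4, 6.9]
gripper_width: 0.138
grasp_force: 59.6
```

Request:
nudge_tcp(plan={"x":[0, 0, 0, 0, 0], "y":[0, 0, 0, 0, 0], "z":[-0.02, -0.04, -0.05, 0, 0], "turn":[0, 0, 0, 0, 0], "aperture":[0, 0, 0, 0, 0]})

```text
t: 4.35
eef_pos: [0.4409, -0.0441, 0.1402]
tool_rot: [0.0, 1.0, -0.026, 0.002]
contact_force: [-0.5, 0.3, -0.8]
gripper_width: 0.137
grasp_force: 58.9
```

```bash
python3 - <<'E'
from pun import *
im,p=snap('w3'); 
for t in ((.034,0,-.009),(0,0,-.009),(-.04,0,-.009)): print(proj('wrist',p[0]+p[1]@t,p).round(1))
cv2.imwrite('pics/w3c.png',cv2.resize(im[150:350,220:420],None,fx=3,fy=3))
E
```

```text
[316.  245.5]
[315.9 324.1]
[315.9 397. ]
```

View pics/w3c.png

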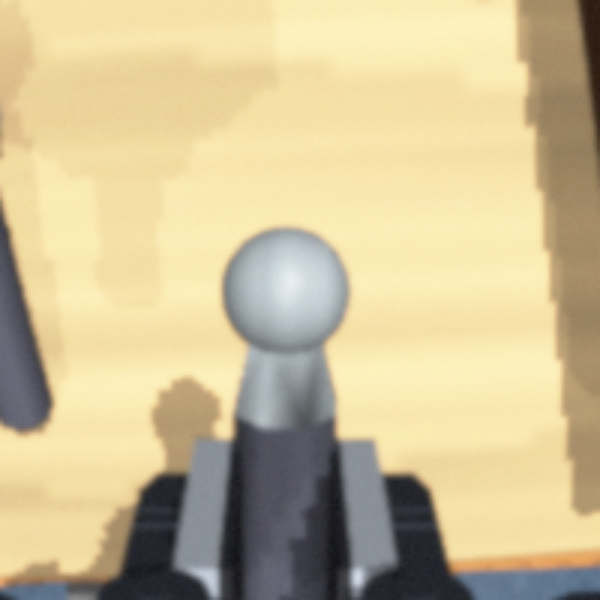

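```bash
python3 -c "
from h import *
p,M=tool(); o,d=ray('wrist',315.5,246.5,(p,M)); a=M.T@(o-p); b=M.T@d; print('ball in tool',(a+b*(-.0046-a[2])/b[2]).round(4))
to(.4859,-.2525,.2,.13)"
```

```text
ball in tool [ 0.0322 -0.0002 -0.0046]
turn -0.182  dx 0.0187 dy 0.2127 dz -0.0612 at [ 0.4397 -0.0441  0.1388] -0.052
```

Request:
nudge_tcp(plan={"x":[0, 0, 0.003, 0.003, 0.003, 0.003, 0.003, 0.003, 0, 0, 0], "y":[0, 0, 0.0355, 0.0355, 0.0355, 0.0355, 0.0355, 0.0355, 0, 0, 0], "z":[-0.03, -0.03, 0, 0, 0, 0, 0, 0, 0, 0, 0], "turn":[-0.091, -0.091, 0, 0, 0, 0, 0, 0, 0, 0, 0], "aperture":[0, 0, 0, 0, 0, 0, 0, 0, 0, 0, 0]})

```text
t: 5.5
eef_pos: [0.4849, -0.2511, 0.1971]
tool_rot: [-0.001, 0.998, 0.066, -0.001]
contact_force: [0.5, 0.5, -1.7]
gripper_width: 0.142
grasp_force: 58.9
```

```bash
python3 - <<'E'
from pun import *
im,p=snap('w4'); print(tool())
for x,y in ((.068,.087),(.068,-.087),(-.068,-.087),(-.068,.087)):
  c,s=np.cos(.13),np.sin(.13); print(proj('wrist',np.array([.4735+x*c-y*s,-.2077+x*s+y*c,.075]),p).round(1))
E
```

```text
(array([ 0.48507864, -0.25100553,  0.19751122]), array([[ 0.99119842,  0.13237571, -0.00153932],
       [ 0.13237753, -0.9911987 ,  0.0011478 ],
       [-0.00137383, -0.00134147, -0.99999816]]))
[142.7 156.8]
[375.4 151.2]
[367.2 321.5]
[162.8 317.4]
```

View pics/w4.png

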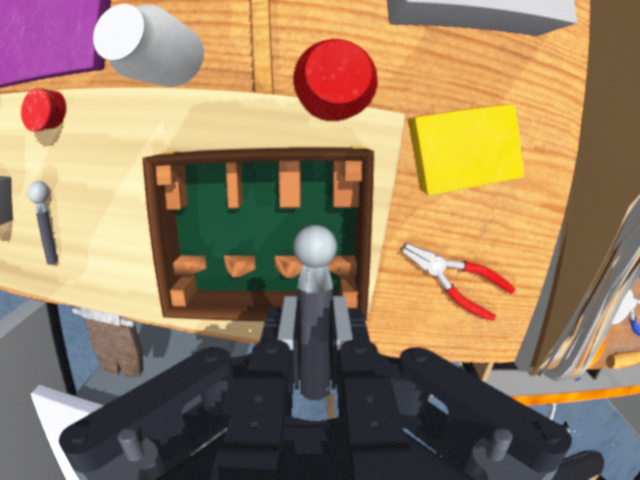

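```bash
python3 -c "
from h import *
to(.4862,-.2525,.037,.13)"
```

```text
turn 0.003  dx 0.0009 dy 0.0016 dz 0.1605 at [ 0.4851 -0.251   0.1975] 0.133
```

Request:
nudge_tcp(plan={"x":[0.001, 0, 0, 0, 0, 0, 0, 0, 0, 0, 0, 0], "y":[0.0016, 0, 0, 0, 0, 0, 0, 0, 0, 0, 0, 0], "z":[0.03, 0.04, 0.04, 0.03, 0.01, 0.01, 0, 0, 0, 0, 0, 0], "turn":[0, 0, 0, 0, 0, 0, 0, 0, 0, 0, 0, 0], "aperture":[0, 0, 0, 0, 0, 0, 0, 0, 0.3, 0.3, 0.3, 0.3]})

```text
t: 6.75
eef_pos: [0.4869, -0.2542, 0.0387]
tool_rot: [0.0, 0.998, 0.065, 0.0]
contact_force: [0.2, -0.8, 0.3]
gripper_width: 0.299
grasp_force: 0.0
```

Request:
nudge_tcp(plan={"x":[0, 0, 0, 0, 0, 0], "y":[0, 0, 0, 0, 0, 0], "z":[-0.02, -0.04, -0.05, -0.05, 0, 0], "turn":[0, 0, 0, 0, 0, 0], "aperture":[0.3, 0.3, 0.3, 0.3, 0.3, 0.3]})

```text
t: 7.35
eef_pos: [0.4873, -0.2544, 0.1997]
tool_rot: [0.001, 0.998, 0.065, 0.001]
contact_force: [-0.2, -0.2, -0.8]
gripper_width: 0.297
grasp_force: 0.0
```

```bash
python3 - <<'E'
from pun import *
im,p=snap('w5'); print(tool()[0]); cv2.imwrite('pics/w5c.png',cv2.resize(im[130:350,100:420],None,fx=2,fy=2))
x,y=.039,-.046;c,s=np.cos(.13),np.sin(.13); P_=np.array([.4735+x*c-y*s,-.2077+x*s+y*c,.0405]);q=proj('wrist',P_,p);print(q,(q-[100,130])*2)
im,p=load('w2')
for u,v,z in ((202,187,.038),(228,288,.036)): print('medium w2',onz('wrist',u,v,z,p).round(4))
E
```

```text
[ 0.48624474 -0.25408008  0.19806821]
[312.15238734 186.39032217] [424.30477467 112.78064433]
medium w2 [0.4843 0.0303 0.038 ]
medium w2 [0.4077 0.0216 0.036 ]
```

View pics/w5c.png

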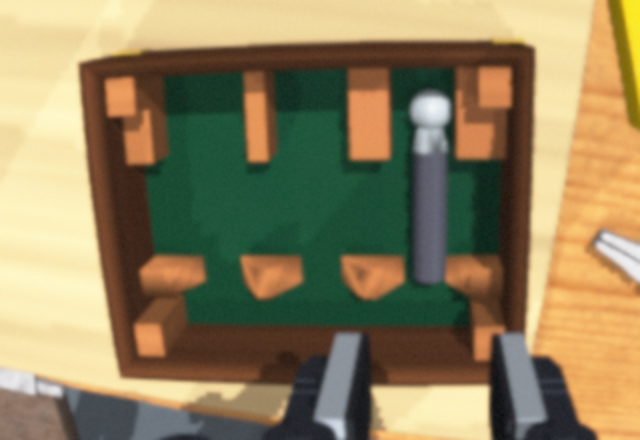

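```bash
python3 -c "
from h import *
to(.4466,.0258,.03,.117)"
```

```text
turn 0.014  dx -0.0067 dy -0.2826 dz 0.1681 at [ 0.4862 -0.2541  0.1981] 0.131
```

Request:
nudge_tcp(plan={"x":[-0.001, -0.001, -0.001, -0.001, -0.001, -0.001, -0.001, 0, 0, 0], "y":[-0.04, -0.04, -0.04, -0.04, -0.04, -0.04, -0.0426, 0, 0, 0], "z":[0, 0, 0, 0, 0.01, 0.03, 0.03, 0.03, 0, 0], "turn":[0.014, 0, 0, 0, 0, 0, 0, 0, 0, 0], "aperture":[0.5, 0.5, 0.5, 0.5, 0.5, 0.5, 0.5, 0.5, 0.5, 0.5]})

```text
t: 8.4
eef_pos: [0.4454, 0.0234, 0.0987]
tool_rot: [0.0, 0.998, 0.058, -0.002]
contact_force: [0.3, -0.9, 1.3]
gripper_width: 0.501
grasp_force: 0.0
```

```bash
python3 -c "
from h import *
to(.4466,.0258,.03,.117)"
```

```text
turn -0.001  dx 0.0015 dy -0.0022 dz 0.0687 at [0.4454 0.0234 0.0987] 0.116
```

Request:
nudge_tcp(plan={"x":[0.0015, 0, 0, 0, 0, 0, 0, 0, 0, 0, 0, 0, 0, 0, 0], "y":[-0.0022, 0, 0, 0, 0, 0, 0, 0, 0, 0, 0, 0, 0, 0, 0], "z":[0.03, 0.028, 0.01, 0, 0, 0, 0, 0, 0, -0.02, -0.04, -0.05, -0.05, 0, 0], "turn":[0, 0, 0, 0, 0, 0, 0, 0, 0, 0, 0, 0, 0, 0, 0], "aperture":[0.5, 0.5, 0.5, 0.5, 0, 0, 0, 0, 0, 0, 0, 0, 0, 0, 0]}, squeeze=60)

```text
t: 9.9
eef_pos: [0.4484, 0.0262, 0.1933]
tool_rot: [0.0, 0.998, 0.058, 0.002]
contact_force: [0.5, -0.1, -2.7]
gripper_width: 0.14
grasp_force: 59.0
```

```bash
python3 - <<'E'
from pun import *
im,p=snap('w6'); g=cv2.cvtColor(im,cv2.COLOR_BGR2GRAY); print(p[0])
c=cv2.HoughCircles(cv2.medianBlur(g[180:320,260:370],3),cv2.HOUGH_GRADIENT,1,30,param1=80,param2=12,minRadius=20,maxRadius=40); print(None if c is None else c[0,:2]+[260,180,0])
for u,v,_ in c[0,:2]+[260,180,0]:
  o,d=ray('wrist',u,v,p);a=p[1].T@(o-p[0]);b=p[1].T@d;print((a+b*(-.008-a[2])/b[2]).round(4))
cv2.imwrite('pics/w6c.png',cv2.resize(im[150:350,220:420],None,fx=3,fy=3))
E
```

```text
[0.44840827 0.02617294 0.193288  ]
[[313.5        238.5         27.39999962]
 [266.5        276.5         32.5       ]]
[ 0.0366 -0.001  -0.008 ]
[ 0.0209 -0.0196 -0.008 ]
```

View pics/w6c.png

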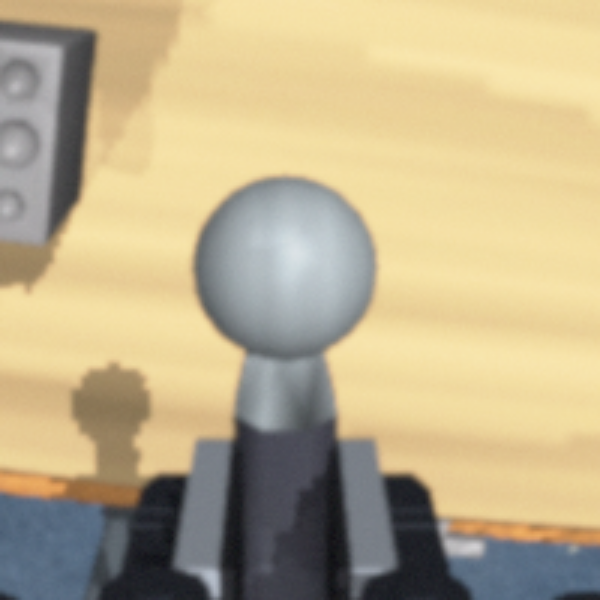

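```bash
python3 -c "
from h import *
to(.4759,-.2074,.19,.13)"
```

```text
turn -0.014  dx -0.0019 dy 0.2351 dz 0.0018 at [0.4473 0.026  0.1918] 0.116
```

Request:
nudge_tcp(plan={"x":[0, -0.001, 0, -0.001, 0, 0, 0, 0, 0], "y":[0.0392, 0.0392, 0.0392, 0.0392, 0.0392, 0.0392, 0, 0, 0], "z":[0, 0, 0, 0, 0.01, 0.03, 0, 0, 0], "turn":[-0.014, 0, 0, 0, 0, 0, 0, 0, 0], "aperture":[0, 0, 0, 0, 0, 0, 0, 0, 0]})

```text
t: 10.85
eef_pos: [0.4755, -0.2057, 0.1508]
tool_rot: [-0.001, 0.998, 0.066, -0.001]
contact_force: [-0.1, 0.2, -1.3]
gripper_width: 0.134
grasp_force: 59.1
```

```bash
python3 -c "
from h import *
to(.4759,-.2074,.0375,.13)"
```

```text
turn 0.002  dx 0.0002 dy 0.0017 dz 0.1133 at [ 0.4755 -0.2057  0.1508] 0.132
```

Request:
nudge_tcp(plan={"x":[0, 0, 0, 0, 0, 0, 0, 0, 0, 0], "y":[0.0005, 0, 0, 0, 0, 0, 0, 0, 0, 0], "z":[0.04, 0.04, 0.023, 0.01, 0, 0, 0, 0, 0, 0], "turn":[0, 0, 0, 0, 0, 0, 0, 0, 0, 0], "aperture":[0, 0, 0, 0, 0, 0, 0.3, 0.3, 0.3, 0.3]})

```text
t: 11.85
eef_pos: [0.4761, -0.2077, 0.0387]
tool_rot: [0.0, 0.998, 0.065, 0.0]
contact_force: [0.2, -0.2, 0.1]
gripper_width: 0.299
grasp_force: 0.0
```

Request:
nudge_tcp(plan={"x":[0, 0, 0, 0, 0, 0], "y":[0, 0, 0, 0, 0, 0], "z":[-0.02, -0.04, -0.05, -0.05, 0, 0], "turn":[0, 0, 0, 0, 0, 0], "aperture":[0.3, 0.3, 0.3, 0.3, 0.3, 0.3]})

```text
t: 12.45
eef_pos: [0.4766, -0.2081, 0.1999]
tool_rot: [0.001, 0.998, 0.065, 0.001]
contact_force: [-0.7, 0.4, -1.1]
gripper_width: 0.296
grasp_force: 0.0
```

```bash
python3 - <<'E'
from pun import *
im,p=snap('w7'); cv2.imwrite('pics/w7c.png',cv2.resize(im[130:350,150:470],None,fx=2,fy=2))
c,s=np.cos(.13),np.sin(.13)
for x,y,z in ((.039,-.046,.0405),(.039,0,.044)): print((proj('wrist',np.array([.4735+x*c-y*s,-.2077+x*s+y*c,z]),p)-[150,130])*2)
im,p=load('w2')
for u,v,z in ((26.5,213.5,.042),(44,299,.036)): print('large w2',onz('wrist',u,v,z,p).round(4))
E
```

```text
[439.42864746 102.25587558]
[327.70235163 102.59606184]
large w2 [0.4804 0.1942 0.042 ]
large w2 [0.3994 0.2058 0.036 ]
```

View pics/w7c.png

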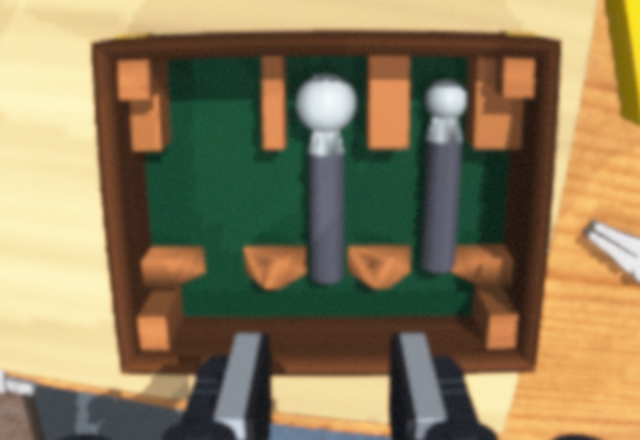

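```bash
python3 -c "
from h import *
to(.4384,.2002,.17,-.135)"
```

```text
turn 0.266  dx -0.0917 dy -0.3992 dz 0.0284 at [ 0.4755 -0.2077  0.1984] 0.131
```

Request:
nudge_tcp(plan={"x":[0, 0, -0.0092, -0.0092, -0.0092, -0.0092, -0.0092, -0.0092, -0.0092, -0.0092, -0.0092, -0.0092, 0, 0, 0], "y":[0, 0, -0.04, -0.04, -0.04, -0.04, -0.04, -0.04, -0.04, -0.04, -0.04, -0.04, 0, 0, 0], "z":[0, 0, 0, 0, 0, 0, 0, 0, 0, 0, 0.01, 0.02, 0, 0, 0], "turn":[0.133, 0.133, 0, 0, 0, 0, 0, 0, 0, 0, 0, 0, 0, 0, 0], "aperture":[0.5, 0.5, 0.5, 0.5, 0.5, 0.5, 0.5, 0.5, 0.5, 0.5, 0.5, 0.5, 0.5, 0.5, 0.5]})

```text
t: 14.0
eef_pos: [0.4383, 0.1996, 0.1676]
tool_rot: [0.001, 0.998, -0.068, -0.001]
contact_force: [0.9, 0.3, -0.2]
gripper_width: 0.499
grasp_force: 0.0
```

```bash
python3 - <<'E'
from pun import *
im,p=snap('w8'); to(.4384,.2002,.03,-.135)
shank(im,p,(290,195,345,330),'large',thr=125)
for x in (0,-.042,-.082): print(proj('wrist',np.array([.480+x*.991,.1945-x*.1346,.042+x*.11]),p).round(0))
cv2.imwrite('pics/w8.png',im)
E
```

```text
turn -0.002  dx -0.0005 dy -0.0007 dz 0.1380 at [0.4388 0.1994 0.168 ] -0.137
large len 0.0725 wid 0.0201 yaw -0.121 ball [0.4838 0.197 ] mid [0.4312 0.2034] n 1642
[314. 178.]
[314. 232.]
[314. 278.]
```

View pics/w8.png

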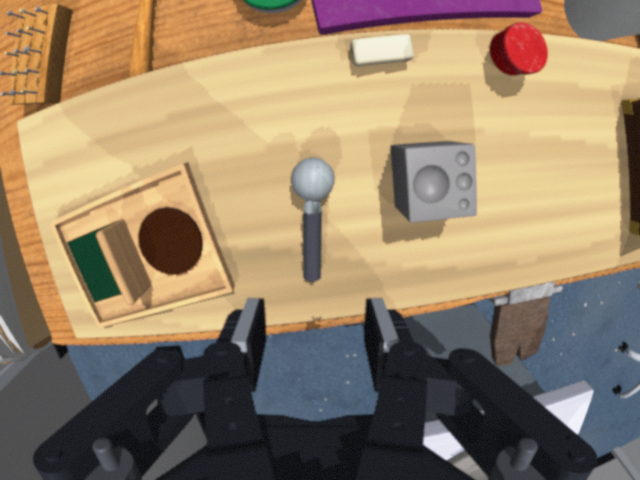

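Request:
nudge_tcp(plan={"x":[0, 0, 0, 0, 0, 0, 0, 0, 0, 0, 0, 0, 0, 0, 0, 0], "y":[-0.0005, 0, 0, 0, 0, 0, 0, 0, 0, 0, 0, 0, 0, 0, 0, 0], "z":[0.04, 0.04, 0.04, 0.017, 0, 0, 0, 0, 0, 0, -0.02, -0.04, -0.05, -0.05, 0, 0], "turn":[0, 0, 0, 0, 0, 0, 0, 0, 0, 0, 0, 0, 0, 0, 0, 0], "aperture":[0.5, 0.5, 0.5, 0.5, 0.5, 0, 0, 0, 0, 0, 0, 0, 0, 0, 0, 0]}, squeeze=70)

```text
t: 15.65
eef_pos: [0.4393, 0.2015, 0.1928]
tool_rot: [-0.0, 0.998, -0.068, 0.002]
contact_force: [-0.2, -1.1, -2.2]
gripper_width: 0.131
grasp_force: 68.9
```

```bash
python3 - <<'E'
from pun import *
im,p=snap('w9'); print(p[0])
cv2.imwrite('pics/w9c.png',cv2.resize(im[130:330,220:420],None,fx=3,fy=3))
E
```

```text
[0.43934291 0.20152221 0.19282039]
```

View pics/w9c.png

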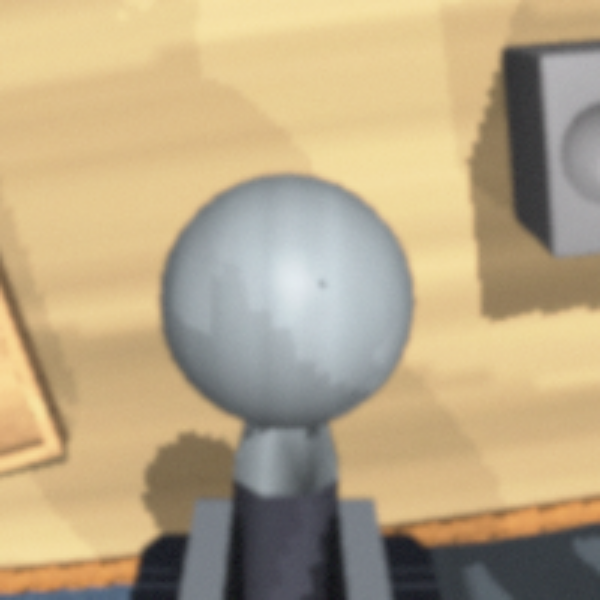

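```bash
python3 -c "
from h import *
p,M=tool(); o,d=ray('wrist',315.5,229.8,(p,M)); a=M.T@(o-p); b=M.T@d; t=(a+b*(-.012-a[2])/b[2]); print('ball in tool',t.round(4))
to(.5062-.9916*t[0],-.1570-.1296*t[0],.19,.13)"
```

```text
ball in tool [ 0.0409 -0.0001 -0.012 ]
turn -0.266  dx -0.0200 dy 0.3637 dz 0.0013 at [0.4383 0.2009 0.1913] -0.136
```

Request:
nudge_tcp(plan={"x":[0, 0, -0.002, -0.002, -0.002, -0.002, -0.002, -0.002, -0.002, -0.002, -0.002, -0.002, 0, 0, 0, 0], "y":[0, 0, 0.0364, 0.0364, 0.0364, 0.0364, 0.0364, 0.0364, 0.0364, 0.0364, 0.0364, 0.0364, 0, 0, 0, 0], "z":[0, 0, 0, 0, 0, 0, 0, 0, 0, 0, 0.01, 0.03, 0, 0, 0, 0], "turn":[-0.133, -0.133, 0, 0, 0, 0, 0, 0, 0, 0, 0, 0, 0, 0, 0, 0], "aperture":[0, 0, 0, 0, 0, 0, 0, 0, 0, 0, 0, 0, 0, 0, 0, 0]})

```text
t: 17.3
eef_pos: [0.4667, -0.1606, 0.1517]
tool_rot: [-0.0, 0.998, 0.067, 0.0]
contact_force: [0.5, 0.4, -0.5]
gripper_width: 0.131
grasp_force: 69.0
```

```bash
python3 -c "
from h import *
to(.4656,-.1623,.0375,.13)"
```

```text
turn 0.003  dx -0.0013 dy 0.0016 dz 0.1142 at [ 0.4667 -0.1606  0.1517] 0.133
```

Request:
nudge_tcp(plan={"x":[-0.001, 0, 0, 0, 0, 0, 0, 0, 0, 0], "y":[0.001, 0, 0, 0, 0, 0, 0, 0, 0, 0], "z":[0.04, 0.04, 0.023, 0.01, 0, 0, 0, 0, 0, 0], "turn":[0.003, 0, 0, 0, 0, 0, 0, 0, 0, 0], "aperture":[0, 0, 0, 0, 0, 0, 0.3, 0.3, 0.3, 0.3]})

```text
t: 18.3
eef_pos: [0.4658, -0.1631, 0.0388]
tool_rot: [0.0, 0.998, 0.064, 0.0]
contact_force: [0.2, -0.7, 0.1]
gripper_width: 0.299
grasp_force: 0.0
```

Request:
nudge_tcp(plan={"x":[0, 0, 0, 0, 0, 0], "y":[0, 0, 0, 0, 0, 0], "z":[-0.02, -0.04, -0.05, -0.05, 0, 0], "turn":[0, 0, 0, 0, 0, 0], "aperture":[0.3, 0.3, 0.3, 0.3, 0.3, 0.3]})

```text
t: 18.9
eef_pos: [0.4662, -0.1634, 0.1999]
tool_rot: [0.001, 0.998, 0.064, 0.001]
contact_force: [0.7, -0.5, -0.4]
gripper_width: 0.3
grasp_force: 0.0
```

```bash
python3 - <<'E'
from pun import *
im,p=snap('w10'); g=cv2.cvtColor(im,cv2.COLOR_BGR2GRAY)
cv2.imwrite('pics/w10c.png',cv2.resize(im[130:350,200:520],None,fx=2,fy=2))
c,s=np.cos(.13),np.sin(.13)
for x,y,z,r in ((.039,-.046,.0405,10),(.039,0,.044,14),(.039,.046,.048,19)):
  q=proj('wrist',np.array([.4735+x*c-y*s,-.2077+x*s+y*c,z]),p); u,v=(q-30).astype(int)
  C=cv2.HoughCircles(g[v:v+60,u:u+60],cv2.HOUGH_GRADIENT,1,60,param1=80,param2=8,minRadius=r-4,maxRadius=r+9)
  b=None if C is None else C[0,0]+[u,v,0]; print(q.round(1),b)
  if b is not None:
    d=onz('wrist',b[0],b[1],z,p)[:2]-[.4735,-.2077]; print('  box frame',(d[0]*c+d[1]*s).round(4),(-d[0]*s+d[1]*c).round(4))
# tray corners seen in w8, rim top z .038
im,p=load('w8'); T=np.array([onz('wrist',u,v,.038,p)[:2] for u,v in ((56,224),(187,164),(233,292),(106,326))]); print(T.round(4),T.mean(0).round(4),[np.linalg.norm(T[i]-T[i-1]).round(4) for i in range(4)])
a=T[0]+T[3]-T[1]-T[2]; print('yaw of +y axis',np.arctan2(-a[0],a[1]))
E
```

```text
[422.9 176.9] [426.5        175.5          9.60000038]
  box frame 0.0403 -0.0491
[369.9 176.1] [369.5        176.5         14.10000038]
  box frame 0.0387 0.0003
[313.2 176.5] [314.5        176.5         19.39999962]
  box frame 0.039 0.045
[[0.4801 0.43  ]
 [0.5055 0.2883]
 [0.3974 0.2732]
 [0.3753 0.4093]] [0.4396 0.3502] [np.float64(0.1068), np.float64(0.1439), np.float64(0.1091), np.float64(0.1379)]
yaw of +y axis 0.16909893946968427
```

```bash
python3 -c "
from h import *
to(.44,.35,.2,.165)"
```

```text
turn -0.037  dx 0.0595 dy -0.5103 dz -0.0016 at [ 0.4652 -0.1631  0.1984] 0.128
```

Request:
nudge_tcp(plan={"x":[0.005, 0.005, 0.005, 0.005, 0.005, 0.005, 0.005, 0.005, 0.005, 0.005, 0.005, 0.005, 0, 0, 0, 0], "y":[-0.0425, -0.0425, -0.0425, -0.0425, -0.0425, -0.0425, -0.0425, -0.0425, -0.0425, -0.0425, -0.0425, -0.0425, 0, 0, 0, 0], "z":[0, 0, 0, 0, 0, 0, 0, 0, 0, 0, 0, 0, 0, 0, 0, 0], "turn":[-0.037, 0, 0, 0, 0, 0, 0, 0, 0, 0, 0, 0, 0, 0, 0, 0], "aperture":[0.5, 0.5, 0.5, 0.5, 0.5, 0.5, 0.5, 0.5, 0.5, 0.5, 0.5, 0.5, 0.5, 0.5, 0.5, 0.5]})

```text
t: 20.55
eef_pos: [0.443, 0.348, 0.1978]
tool_rot: [0.001, 0.997, 0.081, -0.0]
contact_force: [0.5, -0.4, -0.1]
gripper_width: 0.499
grasp_force: 0.0
```

```bash
python3 - <<'E'
from pun import *
im,p=snap('w11'); print(p[0])
cv2.imwrite('pics/w11v.png',im)
for x,y in ((.055,.074),(.055,-.074),(-.055,-.074),(-.055,.074)):
  c,s=np.cos(.165),np.sin(.165); print(proj('wrist',np.array([.44+x*c-y*s,.35+x*s+y*c,.038]),p).round(1))
E
```

```text
[0.4430107  0.34795898 0.19776557]
[222.1 162.2]
[401.3 161.3]
[394.2 284.6]
[230.5 285.2]
```

View pics/w11v.png

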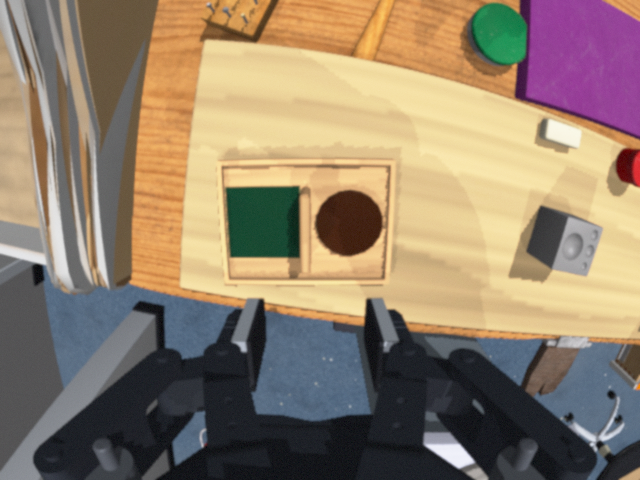

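```bash
python3 - <<'E'
from pun import *
im,p=load('w11')
T=np.array([onz('wrist',u,v,.038,p)[:2] for u,v in ((218,161),(397,159),(390,284),(225,284))]); print(T.round(4),T.mean(0).round(4),[np.linalg.norm(T[i]-T[i-1]).round(4) for i in range(4)])
a=T[0]+T[3]-T[1]-T[2]; print('yaw',np.arctan2(-a[0],a[1]))
# felt and pad masks
hsv=cv2.cvtColor(im,cv2.COLOR_BGR2HSV); roi=np.zeros(im.shape[:2],np.uint8); roi[170:275,222:395]=1
for nm,m,z in (('pad',(hsv[...,2]<110)&((hsv[...,0]<20)|(hsv[...,0]>165)),.037),('felt',(hsv[...,0]>65)&(hsv[...,0]<95)&(hsv[...,1]>120),.0315)):
  n,l,s,c=cv2.connectedComponentsWithStats((m&(roi>0)).astype(np.uint8)); k=1+np.argmax(s[1:,4]); print(nm,s[k],onz('wrist',*c[k],z,p).round(4))
  if nm=='felt':
    r=cv2.minAreaRect(np.argwhere(l==k)[:,::-1].astype(np.float32)); B=np.array([onz('wrist',*q,z,p)[:2] for q in cv2.boxPoints(r)]); print(B.round(4))
E
```

```text
[[0.4827 0.4356]
 [0.5076 0.29  ]
 [0.3979 0.272 ]
 [0.3739 0.4191]] [0.4405 0.3542] [np.float64(0.1101), np.float64(0.1477), np.float64(0.1112), np.float64(0.1491)]
yaw 0.16567062441897415
pad [ 316  191   66   64 3292] [0.4474 0.3198 0.037 ]
felt [ 227  188   71   68 4615] [0.4354 0.3917 0.0315]
[[0.4598 0.4266]
 [0.4686 0.3673]
 [0.4098 0.3585]
 [0.3995 0.4207]]
```

```bash
python3 -c "
from h import *
to(.4405,.3542,.045,.1657)"
```

```text
turn -0.003  dx -0.0016 dy -0.0064 dz 0.1531 at [0.4431 0.3482 0.1981] 0.163
```

Request:
nudge_tcp(plan={"x":[-0.002, 0, 0, 0, 0, 0, 0, 0, 0, 0, 0, 0], "y":[-0.0064, 0, 0, 0, 0, 0, 0, 0, 0, 0, 0, 0], "z":[0.03, 0.04, 0.04, 0.033, 0.01, 0, 0, 0, 0, 0, 0, 0], "turn":[-0.003, 0, 0, 0, 0, 0, 0, 0, 0, 0, 0, 0], "aperture":[0.5, 0.5, 0.5, 0.5, 0.5, 0.5, 0, 0, 0, 0, 0, 0]}, squeeze=70)

```text
t: 21.8
eef_pos: [0.4408, 0.3568, 0.0476]
tool_rot: [-0.001, 0.996, 0.084, 0.002]
contact_force: [-1.3, -0.7, 5.8]
gripper_width: 0.079
grasp_force: 70.3
```

Request:
nudge_tcp(plan={"x":[0, 0, 0, 0, 0, 0, 0], "y":[0, 0, 0, 0, 0, 0, 0], "z":[-0.02, -0.04, -0.05, -0.04, 0, 0, 0], "turn":[0, 0, 0, 0, 0, 0, 0], "aperture":[0, 0, 0, 0, 0, 0, 0]})

```text
t: 22.5
eef_pos: [0.4391, 0.355, 0.1945]
tool_rot: [0.001, 0.996, 0.084, -0.001]
contact_force: [-1.1, -0.4, -1.7]
gripper_width: 0.077
grasp_force: 69.1
```

```bash
python3 - <<'E'
from pun import *
im,p=snap('w12'); print(p[0])
# felt corners/pad in tool frame: underside = TCP z + .019
hsv=cv2.cvtColor(im,cv2.COLOR_BGR2HSV)
m=(hsv[...,2]<110)&((hsv[...,0]<20)|(hsv[...,0]>165))&(hsv[...,1]>60); m[:200]=0;m[:,:300]=0
n,l,s,c=cv2.connectedComponentsWithStats(m.astype(np.uint8)); k=1+np.argsort(-s[1:,4])[:3]; print(s[k],c[k])
for x,y,z in ((.055,.074,.007),(.055,-.074,.007),(0,.037,.008),(0,-.037,.008),(.032,0,-.027)): print((x,-y),proj('wrist',p[0]+p[1]@[x,-y,z],p).round(1))
E
```

```text
[0.4391132  0.35497662 0.19450623]
[[ 333  243  117  113 9153]
 [ 617  345   23   35  400]
 [ 527  345   27   49  255]] [[394.81984049 295.40915547]
 [632.555      362.74      ]
 [538.2        367.63921569]]
(0.055, -0.074) [146.1 188.8]
(0.055, 0.074) [485.3 188.5]
(0, -0.037) [235.6 304.8]
(0, 0.037) [396.2 304.5]
(0.032, 0) [316.5 268. ]
```

```bash
python3 - <<'E'
from pun import *
im,p=load('w12')
def intool(u,v,z):
  o,d=ray('wrist',u,v,p);a=p[1].T@(o-p[0]);b=p[1].T@d;return (a+b*(z-a[2])/b[2]).round(4)
print('pad',intool(394.8,295.4,.0106))
# far rim edge: strongest horizontal edges at rim columns
g=cv2.cvtColor(im,cv2.COLOR_BGR2GRAY).astype(int)
for u in (250,300,350,400):
  d=np.diff(g[150:260,u]); k=np.argsort(-abs(d))[:6]; print(u,[(int(i)+150,int(d[i])) for i in sorted(k)])
for v in (220,250,280):
  for r in ((100,220),(420,540)):
    d=np.diff(g[v,r[0]:r[1]]); k=np.argsort(-abs(d))[:5]; print(v,[(int(i)+r[0],int(d[i])) for i in sorted(k)])
for v in (230,260): print(intool(150,v,.0096),intool(480,v,.0096))
E
```

```text
pad [0.0035 0.0365 0.0106]
250 [(185, 36), (195, -34), (198, 32), (233, -40), (234, -58), (235, -42)]
300 [(181, -34), (184, 34), (195, -34), (233, -46), (234, -54), (235, -42)]
350 [(181, -26), (184, 31), (194, -32), (195, -43), (200, 28), (201, 36)]
400 [(182, -32), (195, -40), (198, 34), (241, -41), (242, -57), (243, -36)]
220 [(104, -48), (105, -42), (136, 34), (158, -45), (159, -45)]
220 [(460, -33), (469, 33), (470, 48), (471, 33), (537, -33)]
250 [(100, 42), (108, -50), (162, -54), (169, -40), (170, -50)]
250 [(424, 31), (425, 31), (466, 49), (467, 47), (533, -35)]
280 [(111, -42), (112, -49), (166, -49), (167, -41), (174, -45)]
280 [(447, 46), (448, 61), (449, 32), (462, 52), (463, 41)]
[ 0.0356 -0.0755  0.0096] [0.0354 0.0748 0.0096]
[ 0.0211 -0.0776  0.0096] [0.0209 0.0769 0.0096]
```

```bash
python3 -c "
from h import *
to(.4703,-.2081,.18,.13)"
```

```text
turn 0.038  dx -0.0419 dy 0.5623 dz 0.0141 at [0.4389 0.3549 0.1941] 0.168
```

Request:
nudge_tcp(plan={"x":[-0.003, -0.003, -0.003, -0.003, -0.003, -0.003, -0.003, -0.003, -0.003, -0.003, -0.003, -0.003, -0.003, -0.003, 0, 0, 0, 0, 0], "y":[0.02, 0.0387, 0.0387, 0.0387, 0.0387, 0.0387, 0.0387, 0.0387, 0.0387, 0.0387, 0.0387, 0.0387, 0.0387, 0.0387, 0.0387, 0, 0, 0, 0], "z":[0, 0, 0, 0, 0, 0, 0, 0, 0, 0, 0, 0, 0, 0, 0.014, 0, 0, 0, 0], "turn":[0.038, 0, 0, 0, 0, 0, 0, 0, 0, 0, 0, 0, 0, 0, 0, 0, 0, 0, 0], "aperture":[0, 0, 0, 0, 0, 0, 0, 0, 0, 0, 0, 0, 0, 0, 0, 0, 0, 0, 0]})

```text
t: 24.45
eef_pos: [0.4714, -0.2052, 0.1816]
tool_rot: [-0.0, 0.998, 0.066, -0.0]
contact_force: [0.6, -0.9, -1.3]
gripper_width: 0.08
grasp_force: 69.0
```

```bash
python3 -c "
from h import *
to(.4703,-.2081,.10,.13)"
```

```text
turn 0.002  dx -0.0015 dy 0.0027 dz 0.0816 at [ 0.4714 -0.2052  0.1816] 0.132
```

Request:
nudge_tcp(plan={"x":[-0.001, 0, 0, 0, 0, 0], "y":[0.0018, 0, 0, 0, 0, 0], "z":[0.03, 0.03, 0.018, 0, 0, 0], "turn":[0.002, 0, 0, 0, 0, 0], "aperture":[0, 0, 0, 0, 0, 0]})

```text
t: 25.05
eef_pos: [0.4718, -0.2084, 0.1049]
tool_rot: [0.0, 0.998, 0.064, 0.001]
contact_force: [-0.6, 0.6, -1.3]
gripper_width: 0.077
grasp_force: 69.0
```

```bash
python3 -c "
from h import *
to(.4703,-.2081,.0896,.13)"
```

```text
turn -0.002  dx -0.0015 dy -0.0005 dz 0.0153 at [ 0.4718 -0.2084  0.1049] 0.128
```

Request:
nudge_tcp(plan={"x":[-0.0012, 0, 0, 0, 0], "y":[0, 0, 0, 0, 0], "z":[0.005, 0.005, 0.004, 0, 0], "turn":[0, 0, 0, 0, 0], "aperture":[0, 0, 0, 0, 0]})

```text
t: 25.55
eef_pos: [0.4698, -0.2086, 0.0894]
tool_rot: [-0.0, 0.998, 0.064, 0.0]
contact_force: [1.6, 0.5, -2.9]
gripper_width: 0.08
grasp_force: 68.9
```

Request:
nudge_tcp(plan={"x":[0, 0, 0], "y":[0, 0, 0], "z":[0.002, 0, 0], "turn":[0, 0, 0], "aperture":[0, 0, 0]})

```text
t: 25.85
eef_pos: [0.4698, -0.2087, 0.0885]
tool_rot: [0.0, 0.998, 0.064, 0.0]
contact_force: [-2.3, 1.1, 9.2]
gripper_width: 0.075
grasp_force: 70.6
```

Request:
nudge_tcp(plan={"x":[0, 0, 0, 0, 0, 0, 0, 0, 0, 0, 0], "y":[0, 0, 0, 0, 0, 0, 0, 0, 0, 0, 0], "z":[0, 0, 0, 0, -0.02, -0.04, -0.05, -0.04, 0, 0, 0], "turn":[0, 0, 0, 0, 0, 0, 0, 0, 0, 0, 0], "aperture":[0.4, 0.4, 0.4, 0.4, 0.4, 0.4, 0.4, 0.4, 0.4, 0.4, 0.4]})

```text
t: 26.95
eef_pos: [0.4686, -0.2085, 0.2362]
tool_rot: [-0.0, 0.998, 0.064, -0.001]
contact_force: [-0.4, -0.4, -0.4]
gripper_width: 0.397
grasp_force: 0.0
```

```bash
python3 - <<'E'
from pun import *
im,p=snap('w13'); print(p[0]); cv2.imwrite('pics/s13.png',eyes.read_camera('scene'))
hsv=cv2.cvtColor(im,cv2.COLOR_BGR2HSV)
c,s=np.cos(.13),np.sin(.13)
def bf(P): d=P[:2]-np.array([.4735,-.2077]); return (d[0]*c+d[1]*s).round(4),(-d[0]*s+d[1]*c).round(4)
def w(x,y,z): return np.array([.4735+x*c-y*s,-.2077+x*s+y*c,z])
print('expect pad,felt',proj('wrist',w(0,-.037,.078),p),proj('wrist',w(0,.037,.0725),p))
for nm,m,z in (('pad',(hsv[...,2]<120)&((hsv[...,0]<20)|(hsv[...,0]>165))&(hsv[...,1]>60),.078),('felt',(hsv[...,0]>60)&(hsv[...,0]<95)&(hsv[...,1]>120),.0725)):
  q=proj('wrist',w(0,-.037 if nm=='pad' else .037,z),p); M=np.zeros(m.shape,bool); u,v=q.astype(int); M[v-48:v+48,u-45:u+45]=1
  n,l,S,C=cv2.connectedComponentsWithStats((m&M).astype(np.uint8)); k=1+np.argmax(S[1:,4]); print(nm,S[k],C[k].round(1),bf(onz('wrist',*C[k],z,p)))
E
```

```text
[ 0.46855045 -0.20848216  0.2362246 ]
expect pad,felt [359.4368658  216.98013827] [271.63481574 215.74537156]
pad [ 326  189   66   64 3340] [358.4 220.8] (np.float64(-0.0033), np.float64(-0.0362))
felt [ 236  186   72   69 4748] [272.3 219.3] (np.float64(-0.0032), np.float64(0.0365))
```

```bash
python3 - <<'E'
from pun import *
print(monitor.get_obs()['q']); 
for n,L in (('w1',((109,184),(142,182),(144,224),(110,226))),): pass
to(.4745,.1086,.22,-1.47); to(.4745,.1086,.22,1.67)
E
```

```text
[ 0.65816943  0.23735623 -0.41913371  1.90805985  0.11178953  1.02186389
 -1.25226253]
turn 1.598  dx -0.3148 dy -0.0378 dz 0.0159 at [ 0.4685 -0.2084  0.2359] 0.128
turn -1.542  dx 0.3148 dy 0.0373 dz 0.0159 at [ 0.4685 -0.2084  0.2359] 0.128
```

Request:
nudge_tcp(plan={"x":[0, 0, 0, 0, 0, 0, 0, 0, 0, 0, 0, 0.04, 0.04, 0.04, 0.04, 0.04, 0.04, 0.04, 0.035, 0], "y":[0, 0, 0, 0, 0, 0, 0, 0, 0, 0, 0, 0.004, 0.004, 0.005, 0.005, 0.005, 0.005, 0.005, 0.004, 0], "z":[0, 0, 0, 0, 0, 0, 0, 0, 0, 0, 0, 0, 0, 0, 0, 0, 0, 0, 0, 0], "turn":[-0.14, -0.14, -0.14, -0.14, -0.14, -0.14, -0.14, -0.14, -0.14, -0.14, -0.14, 0, 0, 0, 0, 0, 0, 0, 0, 0], "aperture":[1, 1, 1, 1, 1, 1, 1, 1, 1, 1, 1, 1, 1, 1, 1, 1, 1, 1, 1, 1]})

```text
t: 29.05
eef_pos: [0.4747, 0.1141, 0.2371]
tool_rot: [-0.001, 0.669, 0.743, 0.001]
contact_force: [0.0, 0.0, -0.8]
gripper_width: 0.998
grasp_force: 0.0
```

Request:
nudge_tcp(plan={"x":[0, 0], "y":[0, 0], "z":[0, 0], "turn":[0, 0], "aperture":[1, 1]})

```text
t: 29.25
eef_pos: [0.4756, 0.107, 0.2367]
tool_rot: [-0.0, 0.673, 0.74, -0.001]
contact_force: [-0.7, -0.3, -1.1]
gripper_width: 1.004
grasp_force: 0.0
```

```bash
python3 - <<'E'
from pun import *
im,p=snap('w14'); print(tool()[0], monitor.get_obs()['q'][6])
q=proj('wrist',np.array([.4745,.1086,.076]),p); print(q)
u,v=q.astype(int); r=im[v-70:v+70,u-80:u+80]; hsv=cv2.cvtColor(r,cv2.COLOR_BGR2HSV)
m=((hsv[...,1]<45)).astype(np.uint8); n,l,S,C=cv2.connectedComponentsWithStats(m); k=1+np.argmax(S[1:,4]); print(S[k])
g=cv2.cvtColor(r,cv2.COLOR_BGR2GRAY); print(g[20:130:10,20:150:8])
cv2.imwrite('pics/w14c.png',cv2.resize(r,None,fx=4,fy=4))
E
```

```text
[0.47570724 0.10679325 0.23685513] -0.4617156072186657
[314.43520504 221.21435499]
[  46   30   64   69 3697]
[[212 121 126 137 128 132 132 170 211 201 202 205 201 230 229 221 224]
 [212 122 124 135 124  83 101 123 127 123 197 206 203 228 227 220 225]
 [225 135 145 140 160 160 154 141 111  83  73 135 200 228 227 220 224]
 [223 137 147 154 159 163 139 148 146 174 180 172 199 211 224 220 222]
 [221 136 147 153 157 161 155 185 163 126 182 175 201 212 206 204 219]
 [223 210 153 149 170 176 149 138 124 176 180 183 210 211 205 205 203]
 [223 210 224 223 167 155 176 148 179 176 178 202 214 212 202 205 217]
 [221 209 225 211 172 176 170 145 179 157 174 209 212 210 199 205 217]
 [221 213 226 223 225 225 225 221 214 195 191 212 209 208 200 203 217]
 [220 213 228 221 226 226 224 221 215 216 219 229 223 220 218 214 222]
 [219 214 229 223 224 225 225 219 215 218 224 228 223 222 217 214 225]]
```

```bash
python3 - <<'E'
from pun import *
im,p=load('w14'); u0,v0=314-80,221-70; r=im[v0:v0+140,u0:u0+160]; hsv=cv2.cvtColor(r,cv2.COLOR_BGR2HSV)
m=((hsv[...,1]<45)).astype(np.uint8); n,l,S,C=cv2.connectedComponentsWithStats(m); a=(l==1+np.argmax(S[1:,4])).astype(np.uint8)
g=cv2.cvtColor(r,cv2.COLOR_BGR2GRAY)
t=cv2.morphologyEx(a*(g>118).astype(np.uint8),cv2.MORPH_CLOSE,np.ones((7,7))); t=cv2.morphologyEx(t,cv2.MORPH_OPEN,np.ones((9,9)))
for nm,k in (('all',a),('top',t)):
  cs=max(cv2.findContours(k,0,1)[0],key=cv2.contourArea)
  b=cv2.minAreaRect(cs); print(nm,b); B=np.array([onz('wrist',x+u0,y+v0,.076,p)[:2] for x,y in cv2.boxPoints(b)]); print(B.round(4).tolist(),B.mean(0).round(4),[np.linalg.norm(B[i]-B[i-1]).round(4) for i in range(4)]); e=B[1]-B[0]; print('edge ang',np.arctan2(e[1],e[0]))
  h=cv2.approxPolyDP(cv2.convexHull(cs),4,True)[:,0]; print(h.tolist(),[onz('wrist',x+u0,y+v0,.076,p)[:2].round(4).tolist() for x,y in h])
E
```

```text
all ((77.08702087402344, 64.01023864746094), (59.647457122802734, 63.91216278076172), 6.709837436676025)
[[0.4449, 0.0862], [0.4473, 0.1414], [0.4964, 0.1402], [0.4963, 0.0848]] [0.4712 0.1132] [np.float64(0.0514), np.float64(0.0552), np.float64(0.0491), np.float64(0.0554)]
edge ang 1.528448274511643
[[56, 30], [105, 37], [109, 48], [101, 98], [46, 91], [50, 39]] [[0.4513, 0.1408], [0.492, 0.1387], [0.4963, 0.1299], [0.4945, 0.0857], [0.4468, 0.0876], [0.4469, 0.1328]]
top ((76.68902587890625, 67.79878234863281), (59.412166595458984, 56.430511474609375), 6.34019136428833)
[[0.4452, 0.086], [0.447, 0.135], [0.4961, 0.1341], [0.4964, 0.0849]] [0.4712 0.11  ] [np.float64(0.0512), np.float64(0.049), np.float64(0.0491), np.float64(0.0492)]
edge ang 1.5341666640614744
[[51, 38], [108, 43], [101, 98], [47, 92]] [[0.4477, 0.1337], [0.495, 0.134], [0.4945, 0.0857], [0.4477, 0.0867]]
```

```bash
python3 -c "
from h import *
to(.4712,.110,.12,1.561)"
```

```text
turn 0.105  dx 0.0032 dy -0.0045 dz 0.1169 at [0.4757 0.1068 0.2369] 1.666
```

Request:
nudge_tcp(plan={"x":[0, 0.003, 0, 0, 0, 0, 0, 0], "y":[0, -0.0045, 0, 0, 0, 0, 0, 0], "z":[0, 0.03, 0.04, 0.04, 0.007, 0, 0, 0], "turn":[0.105, 0, 0, 0, 0, 0, 0, 0], "aperture":[1, 1, 1, 1, 1, 1, 1, 1]})

```text
t: 30.1
eef_pos: [0.4728, 0.1117, 0.1224]
tool_rot: [0.001, 0.71, 0.704, 0.001]
contact_force: [-0.2, 0.3, 0.8]
gripper_width: 0.999
grasp_force: 0.0
```

```bash
python3 -c "
from h import *
to(.4712,.110,.040,1.561)"
```

```text
turn 0.001  dx -0.0017 dy -0.0016 dz 0.0824 at [0.4728 0.1117 0.1224] 1.562
```

Request:
nudge_tcp(plan={"x":[-0.0012, 0, 0, 0, 0, 0, 0, 0, 0, 0], "y":[-0.0012, 0, 0, 0, 0, 0, 0, 0, 0, 0], "z":[0.03, 0.03, 0.02, 0.002, 0, 0, 0, 0, 0, 0], "turn":[0, 0, 0, 0, 0, 0, 0, 0, 0, 0], "aperture":[1, 1, 1, 1, 1, 0, 0, 0, 0, 0]}, squeeze=100)

```text
t: 31.1
eef_pos: [0.4714, 0.1105, 0.0402]
tool_rot: [0.001, 0.71, 0.704, 0.001]
contact_force: [-1.3, -0.8, 10.9]
gripper_width: 0.57
grasp_force: 102.8
```

Request:
nudge_tcp(plan={"x":[0, 0, 0, 0, 0, 0, 0, 0], "y":[0, 0, 0, 0, 0, 0, 0, 0], "z":[-0.01, -0.02, -0.04, -0.05, -0.05, 0, 0, 0], "turn":[0, 0, 0, 0, 0, 0, 0, 0], "aperture":[0, 0, 0, 0, 0, 0, 0, 0]})

```text
t: 31.9
eef_pos: [0.4682, 0.1091, 0.2066]
tool_rot: [-0.001, 0.71, 0.704, -0.002]
contact_force: [1.0, -0.3, -8.5]
gripper_width: 0.571
grasp_force: 106.6
```

```bash
python3 - <<'E'
from pun import *
im,p=snap('w15'); cv2.imwrite('pics/s15.png',eyes.read_camera('scene'))
# cube top in tool at z=.014-.05
for x,y in ((.025,.025),(.025,-.025),(-.025,-.025)): print(proj('wrist',p[0]+p[1]@[x,y,-.036],p).round(1))
g=cv2.cvtColor(im,cv2.COLOR_BGR2GRAY).astype(int)
for u in (290,300,320,335): 
  d=np.diff(g[170:330,u]); k=np.argsort(-abs(d))[:6]; print(u,[(int(i)+170,int(d[i])) for i in sorted(k)])
E
```

```text
[393.5 300.2]
[239.3 300.5]
[252.  413.5]
290 [(252, -22), (253, -55), (254, -57), (255, -23), (303, 8), (320, -14)]
300 [(252, -17), (253, -59), (254, -59), (255, -23), (314, -10), (316, -12)]
320 [(252, -17), (253, -59), (254, -61), (255, -24), (303, 10), (313, -10)]
335 [(252, -14), (253, -48), (254, -53), (255, -37), (302, 10), (303, 7)]
```

```bash
python3 - <<'E'
from pun import *
im,p=load('w15')
def intool(u,v,z):
  o,d=ray('wrist',u,v,p);a=p[1].T@(o-p[0]);b=p[1].T@d;return (a+b*(z-a[2])/b[2]).round(4)
print(intool(315,253.8,.014),intool(315,302.5,-.036))
c,s=np.cos(.13),np.sin(.13)
x,y=-.0025,.0367; F=np.array([.4735+x*c-y*s,-.2077+x*s+y*c]); print(F)
to(F[0],F[1],.2,.13+np.pi/2)
E
```

```text
[ 0.0237 -0.0004  0.014 ] [ 0.0245 -0.0005 -0.036 ]
[ 0.46626352 -0.17163376]
turn -0.138  dx -0.2785 dy -0.0385 dz 0.0064 at [0.4684 0.1095 0.2064] 1.563
```

Request:
nudge_tcp(plan={"x":[0, 0, -0.035, -0.035, -0.035, -0.035, -0.035, -0.035, -0.035, -0.0325, 0, 0, 0, 0], "y":[0, 0, -0.0048, -0.0048, -0.0048, -0.0048, -0.0048, -0.0048, -0.0048, -0.0048, 0, 0, 0, 0], "z":[0, 0, 0, 0, 0, 0, 0, 0, 0, 0.02, 0, 0, 0, 0], "turn":[-0.069, -0.069, 0, 0, 0, 0, 0, 0, 0, 0, 0, 0, 0, 0], "aperture":[0, 0, 0, 0, 0, 0, 0, 0, 0, 0, 0, 0, 0, 0]})

```text
t: 33.4
eef_pos: [0.4683, -0.1685, 0.1885]
tool_rot: [-0.0, 0.659, 0.752, 0.0]
contact_force: [0.2, 0.1, -7.3]
gripper_width: 0.571
grasp_force: 106.2
```

```bash
python3 -c "
from h import *
to(.4661,-.1706,.0865,.13+np.pi/2)"
```

```text
turn 0.002  dx -0.0018 dy -0.0024 dz 0.1020 at [ 0.4683 -0.1685  0.1885] 1.703
```

Request:
nudge_tcp(plan={"x":[-0.0012, 0, 0, 0, 0, 0, 0], "y":[-0.002, 0, 0, 0, 0, 0, 0], "z":[0.02, 0.03, 0.02, 0.015, 0, 0, 0], "turn":[0, 0, 0, 0, 0, 0, 0], "aperture":[0, 0, 0, 0, 0, 0, 0]})

```text
t: 34.1
eef_pos: [0.4674, -0.1713, 0.1047]
tool_rot: [0.001, 0.66, 0.752, 0.0]
contact_force: [1.1, -0.3, -7.3]
gripper_width: 0.571
grasp_force: 106.1
```

```bash
python3 -c "
from h import *
to(.4661,-.1706,.0865,.13+np.pi/2)"
```

```text
turn 0.000  dx 0.0009 dy -0.0012 dz 0.0182 at [ 0.4674 -0.1713  0.1047] 1.701
```

Request:
nudge_tcp(plan={"x":[0.0005, 0, 0, 0, 0, 0], "y":[-0.0008, 0, 0, 0, 0, 0], "z":[0.005, 0.005, 0.004, 0.002, 0, 0], "turn":[0, 0, 0, 0, 0, 0], "aperture":[0, 0, 0, 0, 0, 0]})

```text
t: 34.7
eef_pos: [0.4654, -0.1709, 0.0875]
tool_rot: [-0.0, 0.66, 0.752, 0.0]
contact_force: [0.7, -0.1, -7.7]
gripper_width: 0.576
grasp_force: 106.3
```

Request:
nudge_tcp(plan={"x":[0, 0, 0], "y":[0, 0, 0], "z":[0.0015, 0, 0], "turn":[0, 0, 0], "aperture":[0, 0, 0]})

```text
t: 35.0
eef_pos: [0.4657, -0.171, 0.0862]
tool_rot: [0.0, 0.66, 0.752, 0.0]
contact_force: [-0.0, -0.5, -6.1]
gripper_width: 0.575
grasp_force: 106.8
```

Request:
nudge_tcp(plan={"x":[0, 0, 0], "y":[0, 0, 0], "z":[0.0012, 0, 0], "turn":[0, 0, 0], "aperture":[0, 0, 0]})

```text
t: 35.3
eef_pos: [0.4657, -0.171, 0.0861]
tool_rot: [0.001, 0.66, 0.752, -0.0]
contact_force: [-4.9, 0.7, 8.6]
gripper_width: 0.572
grasp_force: 109.0
```

Request:
nudge_tcp(plan={"x":[0, 0, 0, 0, 0, 0, 0, 0, 0, 0], "y":[0, 0, 0, 0, 0, 0, 0, 0, 0, 0], "z":[0, 0, 0, -0.02, -0.04, -0.05, -0.05, 0, 0, 0], "turn":[0, 0, 0, 0, 0, 0, 0, 0, 0, 0], "aperture":[0.75, 0.75, 0.75, 0.75, 0.8, 0.8, 0.8, 0.8, 0.8, 0.8]})

```text
t: 36.3
eef_pos: [0.4646, -0.1709, 0.2439]
tool_rot: [-0.001, 0.66, 0.751, -0.0]
contact_force: [0.7, 0.3, -0.2]
gripper_width: 0.796
grasp_force: 0.0
```

```bash
python3 - <<'E'
from pun import *
im,p=snap('w16'); sc=eyes.read_camera('scene'); c,s=np.cos(.13),np.sin(.13)
W=np.hstack([cv2.resize(im[100:360,180:480],(400,347)),cv2.resize(sc[230:370,340:510],(400,347))]); cv2.imwrite('pics/final.png',W)
x,y=-.0025,.0367
for dx,dy in ((.025,.025),(.025,-.025),(-.025,-.025),(-.025,.025)):
  a,b=x+dx,y+dy; print((proj('wrist',np.array([.4735+a*c-b*s,-.2077+a*s+b*c,.1225]),p)-[180,100])*4/3)
E
```

```text
[229.44362467 139.79483608]
[226.99999864 225.43764302]
[139.91266587 225.53270116]
[137.66590103 139.83138499]
```

View pics/final.png

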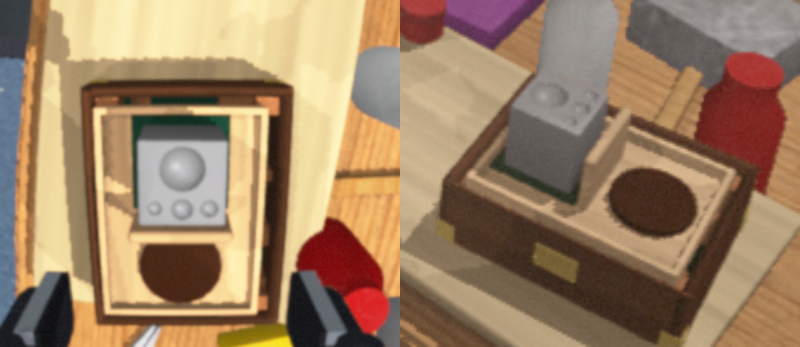

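The last picture shows the tray level in the box. The cube stands upright on the felt, its top face at about (138–228, 140–227), matching the prediction within 2 px.

```bash
python3 -c "
from station import bot
print(bot.hand_in())"
```

```text
the job is handed in; nothing more can be done
None
```

The job is handed in at about 36 s on the robot's clock: all three punches measured within about 3 mm of home in their wells, the tray resting level on the posts about 3 mm towards -x, and the cube upright on the felt within about 2 mm of its middle; no verdict came back, and the red pot was never approached, though I did not re-measure it at the end.

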